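Face up the pillar-candle rack

TASK

The front candle of the little wooden rack has been sold, so its front cradle, at the open end, is empty. Face the rack up: with a fingertip on top, roll the two pillar candles forward by one cradle each, so that one lies settled in the front cradle, the other in the middle one, and the last cradle by the stop board is free. Only push them: do not lift a candle or let one roll off the rack, and leave the other things on the table alone.

Things in the scene. Friction and masses are not known exactly. Their poses are not given: they have to be found in the camera images.
- rack: low rack of pale wood, fixed, 140 mm wide (its x), 263 mm long (its y). Origin on the table under the middle cradle; y runs along the row towards the stop board (46 mm high, at y = +120 to +134 mm). Three V cradles across it, 80 mm apart: front y = -80, middle 0, last +80 mm. The -y end is open: past the front cradle there is one more ridge (y = -120), then the drop to the table
- cradle_1 (a point): where a candle's centre lies when seated in the front cradle (open end), 51.7 mm above the table; axes as the rack's. Each cradle is a V 34 mm wide, flanks at 22 degrees, root 14 mm and edges 21 mm above the table
- cradle_2 (a point): the same for the middle cradle. Half-way between two cradles, 40 mm from each, the wood rises gently (5 degrees) to a ridge 23 mm above the table: a candle past the ridge rolls down into the next cradle, one not past it rolls back
- cradle_3 (a point): the same for the last cradle, beside the stop board
- pillar_long: ivory wax pillar candle lying on its side, paper sleeve round its middle, 70 mm diameter, 150 mm long, about 0.5 kg; origin at its centre, x axis along it. Seated, its top is 87 mm above the table; on a ridge 93 mm. At the start in the middle or the last cradle. About 1 N sideways at its top rolls it out of its cradle; it rolls freely, so push slowly
- pillar_short: the same sort of candle, 70 mm diameter but 110 mm long, about 0.4 kg; in the other one of these two cradles at the start
- oil_red: bystander: small red oil bottle with black cap, 32 mm diameter, 90 mm tall, standing on the table beyond the open end of the rack; origin at its foot
- balm: bystander: round pale tin, 69 mm diameter, 34 mm high, on the table; origin at its foot
- hare: bystander: black hare figure, 38x75x39 mm, on the table beyond the rack's stop board; origin at its foot
- carton: bystander: small black carton, 50x62x40 mm; origin at its foot
- dropper: bystander: amber dropper bottle, 34 mm diameter, 104 mm tall; origin at its foot
- tealight: bystander: tealight in a metal cup, 38 mm diameter, 15 mm high, on the table beside the rack's near edge; origin at its foot

How it is judged:
At the end, for the whole second after the job is handed in: One pillar candle lies in the front cradle and the other in the middle cradle: each centre within 8 mm of the seat along the row, 4 mm in height and 30 mm along the candle, its axis within 0.1 rad of the cradle's, and both at rest (below 0.02 m/s) ((((x of pillar_long in the frame of cradle_1 between -0.03 and 0.03 m and y of pillar_long in the frame of cradle_1 between -0.008 and 0.008 m and z of pillar_long in the frame of cradle_1 between -0.004 and 0.004 m and angle between the x axis of pillar_long and the x axis of rack, either way round below 0.1 rad) and (x of pillar_short in the frame of cradle_2 between -0.03 and 0.03 m and y of pillar_short in the frame of cradle_2 between -0.008 and 0.008 m and z of pillar_short in the frame of cradle_2 between -0.004 and 0.004 m and angle between the x axis of pillar_short and the x axis of rack, either way round below 0.1 rad)) or ((x of pillar_short in the frame of cradle_1 between -0.03 and 0.03 m and y of pillar_short in the frame of cradle_1 between -0.008 and 0.008 m and z of pillar_short in the frame of cradle_1 between -0.004 and 0.004 m and angle between the x axis of pillar_short and the x axis of rack, either way round below 0.1 rad) and (x of pillar_long in the frame of cradle_2 between -0.03 and 0.03 m and y of pillar_long in the frame of cradle_2 between -0.008 and 0.008 m and z of pillar_long in the frame of cradle_2 between -0.004 and 0.004 m and angle between the x axis of pillar_long and the x axis of rack, either way round below 0.1 rad))) and linear speed of each of pillar_long, pillar_short below 0.02 m/s); the robot touches nothing.
It fails at once if a candle is lifted (its centre more than 64 mm above the table; rolling over a ridge it is at 58 mm) (z of any of pillar_long, pillar_short in the frame of rack above 0.064 m).
It fails at once if a candle rolls off the open end of the rack (y of any of pillar_long, pillar_short in the frame of rack below -0.125 m).
It fails at once if another thing on the table is moved by more than 15 mm or tipped over (distance of any of oil_red, balm, hare, carton, dropper, tealight from where it was at the start of the episode above 0.015 m or angle between any of oil_red, balm, hare, carton, dropper, tealight's own z axis and vertical above 0.3 rad).
It also fails if it takes over 64 s, if anything falls off the work surface, if the arm or the gripper's body presses on something with over 40 N, if the wrist force passes 120 N, or if a joint passes its speed limit or range.

ROBOT

A 6-joint arm with a two-finger parallel gripper is mounted at the origin on a cart in front of the work surface, level with it; the furniture and walls round the work are solid. World frame = base frame: x ahead of the robot, y to its left, z up, the work surface at z = 0. Lengths are in m, angles in rad, forces in N, time in s.
With the tool pointing down it reaches from about 0.3 to 0.775 m from the base axis. Payload 14.6 kg.
Tool frame: the origin (TCP) lies at the very end of the fingers, on their centre line; the grasp point (between the pads) lies 19 mm behind it; z points along the fingers, y is the line along which they close (so a half turn about z gives the same grasp; the last joint's range is limited). The gripper opens to 94 mm and grips with 3 to 60 N. Pads are 16 mm wide; open, the fingers measure 119 mm over their backs; the gripper's body (75 mm by 177 mm) begins 78 mm behind the grasp point.
Start: joints at [-1.334, 0.3, 1.521, -0, 1.321, -0.067], TCP at [0.165, -0.525, 0.205] pointing down, gripper open.
Joint ranges: [-3.03, 3.03], [-0.79, 2.21], [0.23, 2.52], [-1.04, 4.18], [0, 3.07], [-2.55, 2.55]. Speed limits (rad/s): [2.22, 2.22, 2.57, 3.14, 3.14, 3.14].

INTERFACE

Orientations are given as [roll, pitch, yaw] about the fixed x, y, z axes, in that order (R = Rz(yaw) Ry(pitch) Rx(roll)).
In Python, from station import ctrl gives the robot as it stands.
- The arm moves only by the tool carry_out, never from a script. Its argument "motion" is text: rows parted by semicolons, each of 7 numbers parted by spaces: the shift along the world's x, y, z in m, then the turn, a rotation vector about the world's x, y, z in degrees, then the closure in counts, from 0 (fully open) to 255 (shut). In form: dx dy dz wx wy wz hand; .... A call has 1 to 20 rows; each row shifts and turns the commanded pose from where the row before left it; what a row does not reach is not made up. A row lasts 1/12 s, in which the tool goes at most 41.7 mm and 7.16 degrees, less where a joint would pass 70% of its speed; a pose out of reach is approached as far as the arm can. A call is refused whole if a number of a shift passes 0.0417 or a number of a turn 7.16, either way. A call with a gripper value outside its range is refused whole. The fingers move at their own pace and stop on an object; "grip_force" is the grip in N (left out, the last holds). Time passes only in rows, so rows that do not move let the fingers close. It gives the time, the measured TCP pose, the force, the opening and the grip force at its end, in the units of the state.
- ctrl.get_obs(): the state, without advancing time (a new reading comes with each control period).
- ctrl.camera(name): name is "scene" or "top" or "wrist"; returns a dict with "pixels" (480x640x3 uint8, red, green, blue), "range_z" (480x640 float32, m along the optical axis (not along the pixel's ray), 0 where there is no reading), "K" (3x3 intrinsics, pixels), "dist" ([k1, k2, p1, p2, k3] as OpenCV has them; the pictures are not rectified), "position" and "attitude" of the camera in the world. Camera axes: x right, y up, looking along -z (the intrinsics and any distortion apply to the point x, -y, -z); pixel columns grow to the right and rows downward; lengths in m; the calibration is good to about 2 mm. A picture is of the moment at which its call begins.
- ctrl.hand_in(): hands the job in; it is judged then, once.
The state is a dict: "time_s": time; "qpos": joint angles; "joint_vel": joint speeds; "tau": joint torques, N m; "ee_pos": TCP position; "eef_rot": TCP orientation; "force": force on the tool from outside, world axes, zero at the start; "moment": the same for the moment, N m; "grip_width": finger opening in m; "grip_force": force on a finger pad.
Only numpy, scipy, OpenCV 4.12 (cv2) and the standard library are available. Lean on these libraries where they do the work, as an engineer would, in place of code of your own. Each camera call takes 0.05 s, during which the arm holds its last target. There are 200 camera calls.

## Working session

There is one attempt and no reset: what is moved stays moved. The work goes in short steps, Python scripts to look and compute and a tool call to move; the robot and the scene stay as the last step left them, time stands still between calls to the robot, and variables do not carry over. Pictures are saved under pics/ and viewed, at most 10 in all, crops included, and the job is handed in when it is done.

Besides the shell and the picture viewer there is one more tool, called after ">>>" as name(argument=value, ...), one argument or row to a line, values as JSON. carry_out: Moves the arm, as the interface text tells. Its arguments: {"type":"object","properties":{"motion":{"type":"string"},"grip_force":{"type":"number"}},"required":["motion"]}

```bash
mkdir -p pics; cat > h.py <<'E'
import numpy as np, cv2
from scipy.spatial.transform import Rotation as R
from station import ctrl
def cam(n,save=None):
    c=ctrl.camera(n)
    if save: cv2.imwrite('pics/'+save,c['pixels'][:,:,::-1])
    return c
def att(c):
    a=np.array(c['attitude'],float)
    if a.shape==(3,3): return a
    return R.from_euler('xyz',a).as_matrix() if a.size==3 else R.from_quat(a).as_matrix()
def cloud(c):
    v,u=np.mgrid[0:480,0:640]
    p=cv2.undistortPoints(np.stack([u,v],-1).reshape(-1,1,2).astype(np.float64),np.array(c['K']),np.array(c['dist'])).reshape(480,640,2)
    z=c['range_z'].astype(float)
    P=np.stack([p[...,0]*z,-p[...,1]*z,-z],-1)
    W=P@att(c).T+np.array(c['position']); W[z==0]=np.nan
    return W
E
python3 - <<'E'
from h import *
for n in('top','scene'):
    c=cam(n,n+'0.png'); print(n,c['position'],c['attitude'],c['K'][0],c['dist'])
    W=cloud(c); np.save(n+'.npy',W)
    print(np.nanpercentile(W.reshape(-1,3),[2,50,98],axis=0))
print(ctrl.get_obs())
E
```

```text
top [0.47584001 0.04442483 0.97582659] [ 0.08499208  0.02863716 -1.5746082 ] [485.79665344   0.         318.38144302] [-0.04601649  0.          0.          0.          0.        ]
[[-0.17601342 -1.03801795 -0.85748027]
 [ 0.55148146  0.07324847 -0.04876823]
 [ 1.58062998  1.20048232  0.67349841]]
scene [0.12453701 1.00614185 0.52281421] [ 1.1634021  -0.00481702 -2.70385256] [514.35776911   0.         317.8848662 ] [-0.06938509  0.          0.          0.          0.        ]
[[-0.15504821 -3.01796627 -0.84911051]
 [ 0.46035069  0.07849778  0.01634922]
 [ 2.45825469  0.70304061  0.54062047]]
{'time_s': 0.1, 'qpos': array([-1.33360022e+00,  3.00416159e-01,  1.52147735e+00, -7.16420254e-06,
        1.32068296e+00, -6.65883594e-02]), 'joint_vel': array([-0.00030306, -0.00221119, -0.00218085, -0.00071989, -0.00100532,
        0.00182033]), 'tau': array([ 1.50718690e-03, -5.32643723e+01, -3.53282583e+01,  7.09455600e-02,
        2.35177344e-02, -5.70380394e-05]), 'ee_pos': array([ 0.16447451, -0.52460707,  0.20496034]), 'eef_rot': array([-3.14061056e+00, -5.85381026e-05,  3.03786210e-01]), 'force': array([0.31168749, 0.16789025, 0.04823488]), 'moment': array([ 0.01353218, -0.03525953, -0.0006906 ]), 'grip_force': 0.0, 'grip_width': 0.09383973801923051}
```

View pics/top0.png

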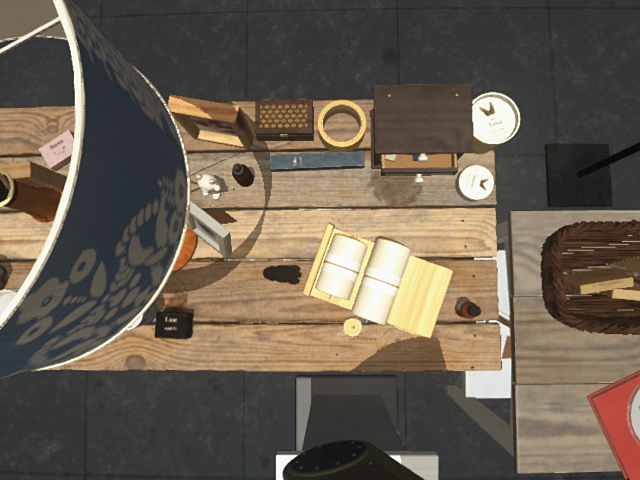

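View pics/scene0.png

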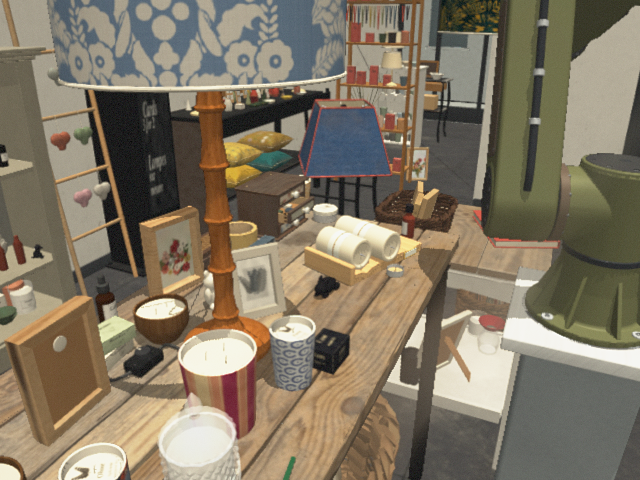

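The top view shows the rack at (378,280). The stop board is on the left at (318,262), the short candle in the last cradle at (341,267), and the long candle in the middle one at (381,281). The open end is at the lower right (430,297), with the red bottle at (467,309), the tealight at (352,327) and the hare at (283,273).

```bash
python3 - <<'E'
from h import *
W=np.load('top.npy')
v,u=np.mgrid[0:480,0:640]
P=W
m=(u>300)&(u<460)&(v>215)&(v<345)&(P[...,2]>0.03)
q=P[m]; n,l,st,ce=cv2.connectedComponentsWithStats(m.astype(np.uint8)); print(st,ce)
# rack footprint
m2=((u>290)&(u<460)&(v>215)&(v<345)&(P[...,2]>0.011)&(P[...,2]<0.12)).astype(np.uint8)
n,l,st,_=cv2.connectedComponentsWithStats(m2); k=1+np.argmax(st[1:,4]); r=P[l==k]
print('table z',np.nanmedian(P[250:330,250:270,2]))
print(cv2.minAreaRect(r[:,:2].astype(np.float32)))
(c0,sz,_)=cv2.minAreaRect(r[:,:2].astype(np.float32)); box=cv2.boxPoints(cv2.minAreaRect(r[:,:2].astype(np.float32))); print(box)
e=[box[1]-box[0],box[2]-box[1]]; L=max(e,key=np.linalg.norm); L=L/np.linalg.norm(L)
if L[1]<0: L=-L   # rack +y toward stop board (world +y)
X=np.array([L[1],-L[0]]); print('rack y',L,'x',X,'yaw',np.arctan2(X[1],X[0]))
s=(r[:,:2]-c0)@L; t=(r[:,:2]-c0)@X
for a in np.arange(-.135,.136,.006):
    k=(abs(s-a)<.003)
    if k.sum()>3: 
        kk=k&(r[:,2]>.06); print('%.3f n%d z50 %.3f z95 %.3f tr %s'%(a,k.sum(),np.median(r[k,2]),np.percentile(r[k,2],95),np.percentile(t[kk],[2,98]).round(3) if kk.sum()>5 else ''))
for n_,(a,b,c,d) in dict(oil=(455,485,298,320),tea=(342,364,316,338),hare=(262,303,262,285)).items():
    z=P[c:d,a:b]; z=z[z[...,2]>.008]; print(n_,np.nanmedian(z,0),z.max(0))
E
```

```text
[[     0      0    640    480 301433]
 [   303    224     31     72    560]
 [   315    235     53     66   2171]
 [   351    239     61     86   3024]
 [   458    306      2      8     12]] [[318.72342113 238.84462219]
 [317.88392857 259.64285714]
 [341.17042837 266.80009212]
 [381.09887566 281.22089947]
 [458.66666667 309.5       ]]
table z -0.0009405334098248619
((0.48594939708709717, -0.04337683320045471), (0.2625776529312134, 0.15880800783634186), 70.15469360351562)
[[ 0.3666908  -0.13991255]
 [ 0.5160677  -0.19382498]
 [ 0.605208    0.05315888]
 [ 0.4558311   0.10707131]]
rack y [0.33948165 0.9406126 ] x [ 0.9406126  -0.33948165] yaw -0.3463658
-0.129 n144 z50 0.021 z95 0.024 tr 
-0.123 n222 z50 0.021 z95 0.025 tr 
-0.117 n221 z50 0.022 z95 0.025 tr 
-0.111 n227 z50 0.021 z95 0.024 tr 
-0.105 n232 z50 0.020 z95 0.024 tr 
-0.099 n241 z50 0.020 z95 0.023 tr 
-0.093 n238 z50 0.017 z95 0.021 tr 
-0.087 n238 z50 0.015 z95 0.018 tr 
-0.081 n205 z50 0.014 z95 0.017 tr 
-0.075 n209 z50 0.017 z95 0.020 tr 
-0.069 n208 z50 0.019 z95 0.022 tr 
-0.063 n225 z50 0.021 z95 0.023 tr 
-0.057 n2
[... 1023 characters left out ...]
 [-0.047  0.057]
0.075 n228 z50 0.086 z95 0.088 tr [-0.047  0.056]
0.081 n226 z50 0.085 z95 0.088 tr [-0.048  0.057]
0.087 n232 z50 0.084 z95 0.087 tr [-0.048  0.057]
0.093 n226 z50 0.082 z95 0.085 tr [-0.047  0.057]
0.099 n225 z50 0.078 z95 0.082 tr [-0.048  0.057]
0.105 n217 z50 0.071 z95 0.077 tr [-0.047  0.056]
0.111 n175 z50 0.059 z95 0.068 tr [-0.047  0.056]
0.117 n257 z50 0.030 z95 0.046 tr 
0.123 n236 z50 0.045 z95 0.047 tr 
0.129 n195 z50 0.045 z95 0.048 tr 
oil [ 0.43615223 -0.20547557  0.05818812] [ 0.45071941 -0.19554799  0.09228697]
tea [0.40060575 0.00217146 0.00976112] [0.42605254 0.02401993 0.08656661]
hare [0.50498009 0.14075424 0.02530568] [0.52134213 0.18106321 0.0398125 ]
```

>>> carry_out(
  motion="0.0167 0.0251 0 0 0 2.64 92;0.0167 0.0251 0 0 0 2.64 92;0.0167 0.0251 0 0 0 2.64 92;0.0167 0.0251 0 0 0 2.64 92;0.0167 0.0251 0 0 0 2.64 92;0.0167 0.0251 0 0 0 2.64 92;0.0167 0.0251 0 0 0 2.64 92;0.0167 0.0251 0 0 0 2.64 92;0.0167 0.0251 0 0 0 2.64 92;0.0167 0.0251 0 0 0 2.64 92;0.0167 0.0251 0 0 0 2.64 92;0.0167 0.0251 0 0 0 2.64 92;0.0167 0.0251 0 0 0 2.64 92;0.0167 0.0251 0 0 0 2.64 92;0.0167 0.0251 0 0 0 2.64 92;0.0167 0.0251 0 0 0 2.64 92;0.0167 0.0251 0 0 0 2.64 92;0.0167 0.0251 0 0 0 2.64 92;0.0167 0.0251 0 0 0 2.64 92;0.0167 0.0251 0 0 0 2.64 92",
)

```text
time_s: 1.77
ee_pos: [0.499, -0.0213, 0.2052]
eef_rot: [-3.141, 0.0, 1.228]
force: [1.4, -0.7, -0.5]
grip_width: 0.0603
grip_force: 0.0
```

```bash
cat > traj.py <<'E'
import numpy as np
R=.035; E=.008   # candle radius, half finger width
def traj(a0, S=.0005, end=.052):
    """rolling without slip; a0 = finger centre offset behind candle centre (m). -> c, finger fwd, bottom z"""
    y=[0,.0039,.01395,.03695,.04,.04305,.06605,.0761,.080]; z=[.0517,.0533,.0559,.05787,.058,.05787,.0559,.0533,.0517]
    p0=np.arcsin((a0-E)/R); out=[]; s=0; c=0; zc=z[0]
    while c<end:
        if s<R*p0: ph=-p0+s/R; x=R*np.sin(ph)-E; h=R*np.cos(ph)
        elif s<R*p0+2*E: x=-E+(s-R*p0); h=R
        else: ph=(s-R*p0-2*E)/R; x=R*np.sin(ph)+E; h=R*np.cos(ph)
        out.append((c,c+x,zc+h)); c+=S; zn=np.interp(c,y,z); s+=np.hypot(S,zn-zc); zc=zn
    return np.array(out)
E
python3 - <<'E'
from traj import *
t=traj(.026); 
for i in range(0,len(t),6): print((t[i]*1000).round(1))
from h import *
o=ctrl.get_obs(); print(o['time_s'],o['ee_pos'],o['eef_rot'],o['force'],o['grip_width'])
E
```

```text
[  0.  -26.   81.7]
[  3.  -20.1  84.5]
[  6.  -14.3  86.6]
[ 9.  -8.3 88.4]
[12.  -2.3 89.8]
[15.   3.7 90.8]
[18.   9.8 91.2]
[21.  15.8 91.5]
[24.  21.8 91.8]
[27.  27.8 92. ]
[30.  33.8 92.3]
[33.  39.8 92.5]
[36.  45.8 92.7]
[39.  51.8 92.6]
[42.  57.8 92. ]
[45.  63.7 91. ]
[48.  69.5 89.7]
[51.  75.2 88.2]
1.7667 [ 0.49899416 -0.02132346  0.20521932] [-3.14117294e+00  1.56323509e-04  1.22775856e+00] [ 1.38860023 -0.73433468 -0.48455141] 0.06032408592802606
```

>>> carry_out(
  motion="0 0 -0.018 0 0 0 92;0 0 -0.018 0 0 0 92;0 0 -0.018 0 0 0 92;0 0 -0.018 0 0 0 92;0 0 -0.018 0 0 0 92;0 0 -0.018 0 0 0 92;0 0 -0.004 0 0 0 92;0 0 -0.004 0 0 0 92;0 0 0 0 0 0 92;0 0 0 0 0 0 92;0 0 0 0 0 0 92",
)

```text
time_s: 2.68
ee_pos: [0.499, -0.0229, 0.0904]
eef_rot: [3.14, -0.0, 1.225]
force: [-0.4, 0.1, -0.5]
grip_width: 0.0601
grip_force: 0.0
```

>>> carry_out(
  motion="0 0 -0.002 0 0 0 92;0 0 -0.002 0 0 0 92;0 0 -0.001 0 0 0 92;0 0 -0.001 0 0 0 92;0 0 0 0 0 0 92;0 0 0 0 0 0 92",
)

```text
time_s: 3.18
ee_pos: [0.4985, -0.0228, 0.0834]
eef_rot: [-3.141, 0.0, 1.225]
force: [-0.2, -0.4, 0.5]
grip_width: 0.0602
grip_force: 0.0
```

>>> carry_out(
  motion="0 0 -0.001 0 0 0 92;0 0 0 0 0 0 92;0 0 -0.001 0 0 0 92;0 0 0 0 0 0 92;0 0 0 0 0 0 92",
)

```text
time_s: 3.6
ee_pos: [0.4988, -0.0229, 0.0819]
eef_rot: [3.141, -0.0, 1.225]
force: [-2.0, -0.3, 6.3]
grip_width: 0.0599
grip_force: 2.7
```

>>> carry_out(
  motion="0 0 -0.001 0 0 0 92;0 0 0 0 0 0 92;0 0 0 0 0 0 92",
)

```text
time_s: 3.85
ee_pos: [0.4989, -0.0228, 0.0814]
eef_rot: [3.14, -0.0, 1.225]
force: [-4.0, 0.9, 12.6]
grip_width: 0.0601
grip_force: 5.6
```

>>> carry_out(
  motion="-0.001 -0.0028 0.0014 0 0 0 92;-0.001 -0.0028 0.0014 0 0 0 92;-0.001 -0.0028 0.0011 0 0 0 92;-0.001 -0.0028 0.001 0 0 0 92;-0.001 -0.0028 0.0009 0 0 0 92;-0.001 -0.0028 0.0009 0 0 0 92",
)

```text
time_s: 4.35
ee_pos: [0.4929, -0.0392, 0.0881]
eef_rot: [3.141, -0.001, 1.225]
force: [-2.5, 6.0, 11.7]
grip_width: 0.0601
grip_force: 6.2
```

>>> carry_out(
  motion="-0.001 -0.0028 0.0007 0 0 0 92;-0.001 -0.0028 0.0007 0 0 0 92;-0.001 -0.0028 0.0005 0 0 0 92;-0.001 -0.0028 0.0005 0 0 0 92",
)

```text
time_s: 4.68
ee_pos: [0.4887, -0.0506, 0.0904]
eef_rot: [3.141, -0.001, 1.225]
force: [-3.8, 2.7, 12.3]
grip_width: 0.0603
grip_force: 5.7
```

>>> carry_out(
  motion="-0.001 -0.0028 0.0002 0 0 0 92;-0.001 -0.0028 0.0002 0 0 0 92;-0.001 -0.0028 0.0002 0 0 0 92;-0.001 -0.0028 0.0002 0 0 0 92;-0.001 -0.0028 0.0001 0 0 0 92;-0.001 -0.0028 0.0001 0 0 0 92;-0.001 -0.0028 0.0002 0 0 0 92;-0.001 -0.0028 0.0001 0 0 0 92;-0.001 -0.0028 0.0001 0 0 0 92;-0.001 -0.0028 0.0001 0 0 0 92",
)

```text
time_s: 5.52
ee_pos: [0.4785, -0.0787, 0.0921]
eef_rot: [3.141, -0.0, 1.225]
force: [-6.9, 4.3, 16.6]
grip_width: 0.0602
grip_force: 8.2
```

```bash
cat > look.py <<'E'
from h import *
import sys
W=cloud(cam('top',sys.argv[1] if len(sys.argv)>1 else None))
L=np.array([.3395,.9406]);X=np.array([.9406,-.3395]);O=np.array([.4853,-.0449])
p=W[(W[...,2]>.06)&(W[...,2]<.0965)]; s=(p[:,:2]-O)@L; t=(p[:,:2]-O)@X
k=(abs(t)<.09)&(abs(s)<.16); s,t,z=s[k],t[k],p[k,2]
for a in np.arange(-.15,.11,.008):
    k=abs(s-a)<.004
    if k.sum()>10: print('%.3f n%d z %.3f t %.3f %.3f'%(a,k.sum(),np.median(z[k]),*np.percentile(t[k],[3,97])))
E
python3 look.py
```

```text
-0.014 n46 z 0.086 t -0.069 0.078
-0.006 n137 z 0.080 t -0.069 0.077
0.002 n224 z 0.068 t -0.066 0.075
0.042 n25 z 0.061 t -0.042 0.054
0.050 n231 z 0.071 t -0.046 0.055
0.058 n254 z 0.079 t -0.047 0.056
0.066 n258 z 0.083 t -0.047 0.056
0.074 n261 z 0.085 t -0.046 0.056
0.082 n259 z 0.086 t -0.047 0.056
0.090 n259 z 0.084 t -0.047 0.055
0.098 n251 z 0.080 t -0.046 0.057
0.106 n241 z 0.073 t -0.046 0.056
```

>>> carry_out(
  motion="-0.001 -0.0028 0.0001 0 0 0 92;-0.001 -0.0028 0.0001 0 0 0 92;-0.001 -0.0028 0.0001 0 0 0 92;-0.001 -0.0028 0.0001 0 0 0 92;-0.001 -0.0028 0 0 0 0 92;-0.001 -0.0028 0 0 0 0 92;-0.001 -0.0028 -0.0003 0 0 0 92;-0.001 -0.0028 -0.0003 0 0 0 92;-0.001 -0.0028 -0.0005 0 0 0 92;0 0 0 0 0 0 92",
)

```text
time_s: 6.4
ee_pos: [0.4693, -0.1045, 0.0909]
eef_rot: [-3.141, 0.0, 1.225]
force: [-5.0, -0.8, 9.4]
grip_width: 0.0598
grip_force: 5.1
```

```bash
python3 look.py|head -6
```

```text
-0.046 n49 z 0.092 t -0.069 0.032
-0.038 n212 z 0.091 t -0.068 0.077
-0.030 n386 z 0.089 t -0.066 0.074
-0.022 n397 z 0.083 t -0.066 0.074
-0.014 n411 z 0.073 t -0.065 0.075
0.042 n18 z 0.061 t -0.030 0.058
```

>>> carry_out(
  motion="-0.001 -0.0028 -0.0005 0 0 0 92;-0.001 -0.0028 -0.0006 0 0 0 92;-0.001 -0.0028 -0.0007 0 0 0 92;0 0 0.006 0 0 0 92;0 0 0.01 0 0 0 92;0 0 0.02 0 0 0 92;0 0 0 0 0 0 92;0 0 0 0 0 0 92;0 0 0 0 0 0 92;0 0 0 0 0 0 92;0 0 0 0 0 0 92;0 0 0 0 0 0 92;0 0 0 0 0 0 92;0 0 0 0 0 0 92",
)

```text
time_s: 7.62
ee_pos: [0.4665, -0.1124, 0.1244]
eef_rot: [-3.141, 0.0, 1.225]
force: [0.4, -0.5, -0.0]
grip_width: 0.0601
grip_force: 0.0
```

```bash
python3 look.py a.png
```

```text
-0.062 n103 z 0.079 t -0.069 0.076
-0.054 n389 z 0.072 t -0.066 0.074
-0.046 n144 z 0.064 t -0.066 0.074
0.042 n20 z 0.062 t -0.037 0.056
0.050 n237 z 0.071 t -0.046 0.055
0.058 n252 z 0.079 t -0.047 0.056
0.066 n258 z 0.083 t -0.047 0.056
0.074 n260 z 0.085 t -0.046 0.056
0.082 n261 z 0.086 t -0.047 0.056
0.090 n258 z 0.084 t -0.047 0.055
0.098 n253 z 0.080 t -0.046 0.056
0.106 n241 z 0.073 t -0.047 0.056
```

View pics/a.png

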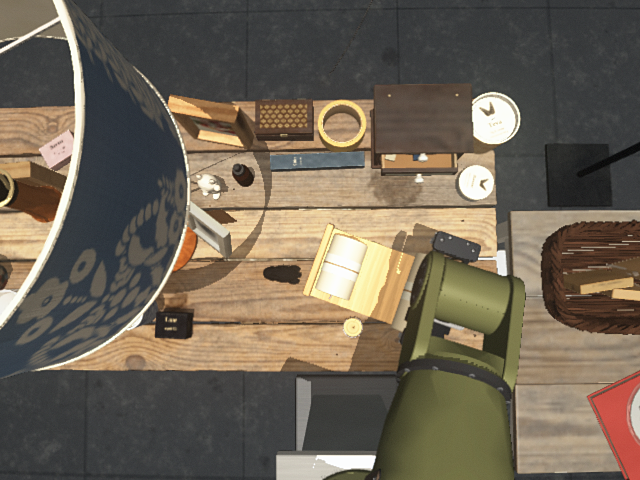

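>>> carry_out(
  motion="0.0066 0.0183 0 0 0 0 92;0.0066 0.0183 0 0 0 0 92;0.0066 0.0183 0 0 0 0 92;0.0066 0.0183 0 0 0 0 92;0.0066 0.0183 0 0 0 0 92;0.0066 0.0183 0 0 0 0 92;0.0066 0.0183 0 0 0 0 92;0.0066 0.0183 0 0 0 0 92;0.0066 0.0183 0 0 0 0 92;0 0 -0.01 0 0 0 92;0 0 -0.01 0 0 0 92;0 0 -0.01 0 0 0 92;0 0 -0.005 0 0 0 92;0 0 -0.003 0 0 0 92;0 0 -0.002 0 0 0 92;0 0 0 0 0 0 92;0 0 0 0 0 0 92;0 0 0 0 0 0 92",
)

```text
time_s: 9.17
ee_pos: [0.5261, 0.0522, 0.0849]
eef_rot: [3.141, -0.0, 1.225]
force: [0.0, 0.0, 0.3]
grip_width: 0.0601
grip_force: 0.0
```

>>> carry_out(
  motion="0 0 -0.001 0 0 0 92;0 0 0 0 0 0 92;0 0 -0.001 0 0 0 92;0 0 0 0 0 0 92;0 0 0 0 0 0 92",
)

```text
time_s: 9.58
ee_pos: [0.526, 0.0523, 0.0827]
eef_rot: [3.141, -0.0, 1.225]
force: [-0.3, -0.6, 1.2]
grip_width: 0.06
grip_force: 0.5
```

>>> carry_out(
  motion="0 0 -0.001 0 0 0 92;0 0 -0.001 0 0 0 92;0 0 0 0 0 0 92;0 0 0 0 0 0 92;0 0 0 0 0 0 92",
)

```text
time_s: 10.0
ee_pos: [0.5264, 0.0525, 0.0815]
eef_rot: [3.14, -0.001, 1.225]
force: [-3.9, 1.4, 11.5]
grip_width: 0.0601
grip_force: 5.1
```

>>> carry_out(
  motion="-0.001 -0.0028 0.0014 0 0 0 92;-0.001 -0.0028 0.0014 0 0 0 92;-0.001 -0.0028 0.0011 0 0 0 92;-0.001 -0.0028 0.001 0 0 0 92;-0.001 -0.0028 0.0009 0 0 0 92;-0.001 -0.0028 0.0009 0 0 0 92;-0.001 -0.0028 0.0007 0 0 0 92;-0.001 -0.0028 0.0007 0 0 0 92;-0.001 -0.0028 0.0004 0 0 0 92;-0.001 -0.0028 0.0004 0 0 0 92",
)

```text
time_s: 10.83
ee_pos: [0.5162, 0.0246, 0.0904]
eef_rot: [3.141, -0.001, 1.225]
force: [-4.1, 3.1, 12.4]
grip_width: 0.0597
grip_force: 6.0
```

Same behaviour as with the first candle, so I'll continue with the same stroke.

>>> carry_out(
  motion="-0.001 -0.0028 0.0002 0 0 0 92;-0.001 -0.0028 0.0002 0 0 0 92;-0.001 -0.0028 0.0002 0 0 0 92;-0.001 -0.0028 0.0002 0 0 0 92;-0.001 -0.0028 0.0001 0 0 0 92;-0.001 -0.0028 0.0001 0 0 0 92;-0.001 -0.0028 0.0002 0 0 0 92;-0.001 -0.0028 0.0001 0 0 0 92;-0.001 -0.0028 0.0001 0 0 0 92;-0.001 -0.0028 0.0001 0 0 0 92",
)

```text
time_s: 11.67
ee_pos: [0.506, -0.0034, 0.092]
eef_rot: [3.141, -0.001, 1.225]
force: [-6.6, 4.5, 16.8]
grip_width: 0.0601
grip_force: 8.1
```

>>> carry_out(
  motion="-0.001 -0.0028 0.0001 0 0 0 92;-0.001 -0.0028 0.0001 0 0 0 92;-0.001 -0.0028 0.0001 0 0 0 92;-0.001 -0.0028 0.0001 0 0 0 92;-0.001 -0.0028 0 0 0 0 92;-0.001 -0.0028 0 0 0 0 92;-0.001 -0.0028 -0.0003 0 0 0 92;-0.001 -0.0028 -0.0003 0 0 0 92;-0.001 -0.0028 -0.0005 0 0 0 92;0 0 0 0 0 0 92",
)

```text
time_s: 12.5
ee_pos: [0.4967, -0.0293, 0.0909]
eef_rot: [3.142, 0.0, 1.225]
force: [-5.8, -0.8, 11.4]
grip_width: 0.0596
grip_force: 5.8
```

```bash
python3 look.py
```

```text
-0.110 n57 z 0.070 t 0.036 0.076
-0.102 n47 z 0.078 t 0.050 0.077
-0.078 n28 z 0.085 t -0.036 -0.019
-0.070 n61 z 0.084 t -0.037 -0.015
-0.062 n62 z 0.080 t -0.039 -0.017
-0.054 n65 z 0.072 t -0.041 -0.019
-0.046 n23 z 0.063 t -0.043 -0.021
0.058 n17 z 0.082 t -0.050 -0.040
0.066 n51 z 0.072 t -0.049 -0.025
```

>>> carry_out(
  motion="-0.001 -0.0028 -0.0005 0 0 0 92;-0.001 -0.0028 -0.0006 0 0 0 92;-0.001 -0.0028 -0.0007 0 0 0 92;0 0 0.006 0 0 0 92;0 0 0.01 0 0 0 92;0 0 0.02 0 0 0 92;0 0 0.03 0 0 0 92;0 0 0.03 0 0 0 92;-0.01 -0.025 0 0 0 0 92;-0.01 -0.025 0 0 0 0 92;-0.01 -0.025 0 0 0 0 92;-0.01 -0.025 0 0 0 0 92;-0.01 -0.025 0 0 0 0 92;-0.01 -0.025 0 0 0 0 92;-0.01 -0.025 0 0 0 0 92;-0.01 -0.025 0 0 0 0 92;-0.01 -0.025 0 0 0 0 92;-0.01 -0.025 0 0 0 0 92;0 -0.025 0 0 0 0 92;0 -0.025 0 0 0 0 92",
)

```text
time_s: 14.22
ee_pos: [0.3936, -0.3386, 0.1855]
eef_rot: [3.141, 0.0, 1.225]
force: [1.0, 0.2, 0.3]
grip_width: 0.0604
grip_force: 0.0
```

>>> carry_out(
  motion="0 -0.025 0 0 0 0 92;0 -0.025 0 0 0 0 92;0 0 0 0 0 0 92;0 0 0 0 0 0 92;0 0 0 0 0 0 92;0 0 0 0 0 0 92;0 0 0 0 0 0 92;0 0 0 0 0 0 92",
)

```text
time_s: 14.88
ee_pos: [0.3942, -0.3867, 0.1848]
eef_rot: [3.141, 0.0, 1.226]
force: [-0.2, -0.3, 0.3]
grip_width: 0.0602
grip_force: 0.0
```

```bash
python3 look.py b.png
```

```text
-0.110 n199 z 0.070 t -0.063 0.072
-0.102 n291 z 0.080 t -0.066 0.073
-0.094 n328 z 0.084 t -0.067 0.074
-0.086 n357 z 0.086 t -0.066 0.074
-0.078 n369 z 0.086 t -0.066 0.074
-0.070 n384 z 0.084 t -0.066 0.074
-0.062 n398 z 0.080 t -0.066 0.074
-0.054 n419 z 0.072 t -0.066 0.075
-0.046 n135 z 0.064 t -0.064 0.074
-0.038 n17 z 0.062 t -0.043 0.043
-0.030 n203 z 0.072 t -0.046 0.055
-0.022 n242 z 0.079 t -0.047 0.056
-0.014 n256 z 0.084 t -0.047 0.056
-0.006 n257 z 0.086 t -0.047 0.056
0.002 n266 z 0.086 t -0.046 0.056
0.010 n266 z 0.084 t -0.047 0.056
0.018 n277 z 0.080 t -0.047 0.056
0.026 n269 z 0.073 t -0.046 0.056
0.034 n90 z 0.064 t -0.046 0.055
```

View pics/b.png

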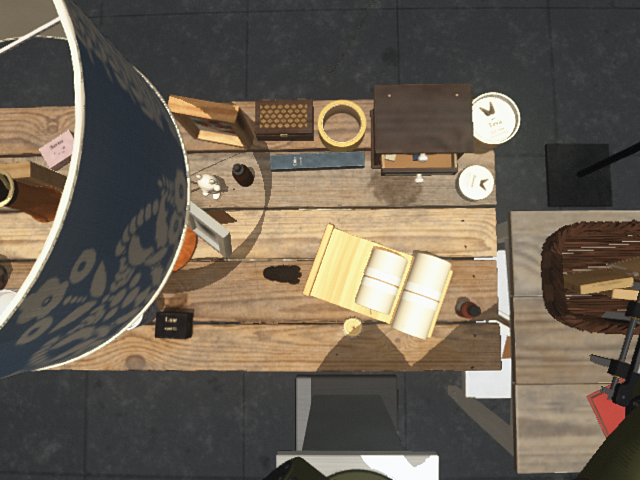

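The long candle is seated in the front cradle at (422,293) and the short one in the middle cradle at (381,281). The last cradle is free, and the red bottle, hare and tealight haven't moved.

```bash
python3 -c "
from station import ctrl
print(ctrl.hand_in())"
```

```text
the job is handed in; nothing more can be done
None
```

The job is handed in: the long candle is settled in the front cradle, the short one in the middle, the last cradle is free, and in the final top view nothing else on the table had moved; the hand-in itself returned no verdict.

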